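Put the mixed-up chocolate tablets back behind their flavour tickets

ROBOT

A 6-joint arm with a two-finger parallel gripper is mounted at the origin on a cart in front of the work surface, level with it; the furniture and walls round the work are solid. World frame = base frame: x ahead of the robot, y to its left, z up, the work surface at z = 0. Lengths are in m, angles in rad, forces in N, time in s.
With the tool pointing down it reaches from about 0.3 to 0.875 m from the base axis. Payload 6.4 kg.
Tool frame: the origin (TCP) lies between the finger pads; the fingertips stand 11 mm ahead of it and the grasp point (between the pads) lies 8 mm behind it; z points along the fingers, y is the line along which they close (so a half turn about z gives the same grasp; the last joint's range is limited). The gripper opens to 88 mm and grips with 3 to 60 N. Pads are 18 mm wide; open, the fingers measure 123 mm over their backs; the gripper's body (75 mm by 187 mm) begins 45 mm behind the grasp point.
Start: joints at [-1.517, 0.181, 1.607, -0, 1.354, -0.206], TCP at [0.148, -0.556, 0.25] pointing down, gripper open.
Joint ranges: [-2.99, 2.99], [-0.89, 2.07], [0.3, 2.58], [-1.14, 4.28], [0, 2.63], [-3.12, 3.12]. Speed limits (rad/s): [2.57, 2.57, 3.01, 3.14, 3.14, 3.14].

INTERFACE

Orientations are given as a unit quaternion [w, x, y, z].
In Python, from workcell import * gives the robot as it stands. Calls block until the motion is done:
- move_pose(position, orientation): joint-space move of the TCP to a pose.
- servo_line(position, ori=None, vel=0.15): straight line of the TCP; ori=None keeps the orientation; vel is the mean speed in m/s.
- move_j(angles): joint-space move.
- move_gripper(opening, effort=None): opening from 0.0 (shut) to 1.0 (fully open); effort is the grip in N (None keeps the last); returns when the fingers have stopped.
- hold(seconds).
- ik(position, orientation): joint angles nearest the present ones, or None.
- camera(name): name is "side" or "top"; returns a dict with "color" (384x512x3 uint8, red, green, blue), "fx", "fy", "cx", "cy" (pixels), "R" (3x3) and "t" (3): a world point X has camera coordinates R X + t. Camera axes: x right, y down, z forward; pixel columns grow to the right and rows downward; lengths in m; the calibration is good to about 2 mm. A picture is of the moment at which its call begins. There is no depth.
A pose or a line that the arm cannot do raises MotionError and nothing moves.
- hand_in(): hands the job in; it is judged then, once.
Readings, each from a call of its own:
- current_time_s(): time.
- current_q(): joint angles.
- current_joint_vel(): joint speeds.
- current_joint_efforts(): joint torques, N m.
- current_eef_pos(): TCP position.
- current_ee_rot(): TCP orientation.
- current_ft_force(): force on the tool from outside, world axes, zero at the start.
- current_wrist_torque(): the same for the moment, N m.
- current_gripper_width(): opening from 0.0 (shut) to 1.0 (fully open).
- current_grip_force(): force on a finger pad.
Only numpy, scipy, OpenCV 4.12 (cv2) and the standard library are available. Lean on these libraries where they do the work, as an engineer would, in place of code of your own. Each camera call takes 0.05 s, during which the arm holds its last target. There are 200 camera calls.

TASK

Customers have mixed up three tablets in the display rack: move the red, the green and the blue chocolate tablet so that each stands upright and fully down in the slot behind the ticket of its own colour, parking one in the empty slot of the white ticket on the way; that slot is empty again at the end. Keep the tablets upright, set them down rather than drop them, and leave the yellow and the brown tablet standing where they are.

Things in the scene. Friction and masses are not known exactly. Their poses are not given: they have to be found in the camera images.
- rack: Fixed beech rack, 234 mm long (y), 62 high, ticket rail in front (-x). Origin: underside centre, z up. Six slots, centres x=0, y=-85,-51,-17,17,51,85 mm, floor z=12; each 15 mm wide in y up to z=38, flaring to a 30 mm mouth at z=56; stops 66 mm apart in x, leaning outwards, tops z=43. Five hold a tablet on end, width along x. One ticket per slot; unlisted: yellow, brown, at their own tablets.
- ticket_red: Red ticket, card 29 x 34 mm fixed in the rack's sloping rail, in front of its slot. Origin: centre of the card, 27 mm above the table; axes parallel to the rack's. The floor centre of its slot lies 68 mm along +x (behind the card) and 15 mm lower, at the same y.
- ticket_green: Green ticket, card 29 x 34 mm fixed in the rack's sloping rail, in front of its slot. Origin: centre of the card, 27 mm above the table; axes parallel to the rack's. The floor centre of its slot lies 68 mm along +x (behind the card) and 15 mm lower, at the same y.
- ticket_blue: Blue ticket, card 29 x 34 mm fixed in the rack's sloping rail, in front of its slot. Origin: centre of the card, 27 mm above the table; axes parallel to the rack's. The floor centre of its slot lies 68 mm along +x (behind the card) and 15 mm lower, at the same y.
- ticket_white: White ticket, card 29 x 34 mm fixed in the rack's sloping rail, in front of its slot (sold out: empty at the start); it has a short grey dash. Origin: centre of the card, 27 mm above the table; axes parallel to the rack's. The floor centre of its slot lies 68 mm along +x (behind the card) and 15 mm lower, at the same y.
- tablet_red: Chocolate tablet, red carton, 58 (its x) x 12 (y) x 112 mm (z, up), about 0.1 kg, standing in a rack slot, top 124 mm above the table. Origin: centre of its underside; its x lies along the rack's x. Neighbours' faces are only 22 mm away: grip it from above near the top by its two narrow edges, closing along its x. Starts in another colour's slot.
- tablet_green: Chocolate tablet, green carton, 58 (its x) x 12 (y) x 112 mm (z, up), about 0.1 kg, standing in a rack slot, top 124 mm above the table. Origin: centre of its underside; its x lies along the rack's x. Neighbours' faces are only 22 mm away: grip it from above near the top by its two narrow edges, closing along its x. Starts in another colour's slot.
- tablet_blue: Chocolate tablet, blue carton, 58 (its x) x 12 (y) x 112 mm (z, up), about 0.1 kg, standing in a rack slot, top 124 mm above the table. Origin: centre of its underside; its x lies along the rack's x. Neighbours' faces are only 22 mm away: grip it from above near the top by its two narrow edges, closing along its x. Starts in another colour's slot.
- tablet_yellow: Chocolate tablet, yellow carton, 58 (its x) x 12 (y) x 112 mm (z, up), about 0.1 kg, standing in a rack slot, top 124 mm above the table. Origin: centre of its underside; its x lies along the rack's x. Neighbours' faces are only 22 mm away: grip it from above near the top by its two narrow edges, closing along its x. In its right slot already.
- tablet_brown: Chocolate tablet, dark brown carton, 58 (its x) x 12 (y) x 112 mm (z, up), about 0.1 kg, standing in a rack slot, top 124 mm above the table. Origin: centre of its underside; its x lies along the rack's x. Neighbours' faces are only 22 mm away: grip it from above near the top by its two narrow edges, closing along its x. In its right slot already.
There are look-alikes about, which are no part of the job. There is more than one size of the tablet_yellow; the job needs the largest.

How it is judged:
On the way:
1. one of the three tablets is parked, released, upright and fully down in the slot of the white ticket (((x of tablet_red in the frame of ticket_white between 0.056 and 0.08 m and y of tablet_red in the frame of ticket_white between -0.008 and 0.008 m and z of tablet_red in the frame of ticket_white below -0.009 m and angle between tablet_red's own z axis and vertical below 0.2 rad and contact force between the fingers and tablet_red below 0.05 N) or (x of tablet_green in the frame of ticket_white between 0.056 and 0.08 m and y of tablet_green in the frame of ticket_white between -0.008 and 0.008 m and z of tablet_green in the frame of ticket_white below -0.009 m and angle between tablet_green's own z axis and vertical below 0.2 rad and contact force between the fingers and tablet_green below 0.05 N) or (x of tablet_blue in the frame of ticket_white between 0.056 and 0.08 m and y of tablet_blue in the frame of ticket_white between -0.008 and 0.008 m and z of tablet_blue in the frame of ticket_white below -0.009 m and angle between tablet_blue's own z axis and vertical below 0.2 rad and contact force between the fingers and tablet_blue below 0.05 N))), for 0.2 s.
At the end, for the whole second after the job is handed in: Red, green and blue tablets each stand in the slot of their own ticket, 12 mm front to back, 8 mm sideways and 6 mm in height of its floor centre, upright and in line within 0.2 rad, released, at rest. Yellow and brown: within 10 mm of where they were, upright, at rest (x of tablet_red in the frame of ticket_red between 0.056 and 0.08 m and y of tablet_red in the frame of ticket_red between -0.008 and 0.008 m and z of tablet_red in the frame of ticket_red between -0.019 and -0.009 m and angle between each of tablet_red, tablet_green, tablet_blue, tablet_yellow, tablet_brown's own z axis and vertical below 0.2 rad and angle between the x axis of tablet_red and the x axis of ticket_red, either way round below 0.2 rad and linear speed of each of tablet_red, tablet_green, tablet_blue, tablet_yellow, tablet_brown below 0.02 m/s and contact force between the fingers and tablet_red below 0.05 N and x of tablet_green in the frame of ticket_green between 0.056 and 0.08 m and y of tablet_green in the frame of ticket_green between -0.008 and 0.008 m and z of tablet_green in the frame of ticket_green between -0.019 and -0.009 m and angle between the x axis of tablet_green and the x axis of ticket_green, either way round below 0.2 rad and contact force between the fingers and tablet_green below 0.05 N and x of tablet_blue in the frame of ticket_blue between 0.056 and 0.08 m and y of tablet_blue in the frame of ticket_blue between -0.008 and 0.008 m and z of tablet_blue in the frame of ticket_blue between -0.019 and -0.009 m and angle between the x axis of tablet_blue and the x axis of ticket_blue, either way round below 0.2 rad and contact force between the fingers and tablet_blue below 0.05 N and distance of each of tablet_yellow, tablet_brown from where it was at the start of the episode below 0.01 m); the robot touches nothing.
It fails at once if the yellow tablet, already in its place, is pulled out or knocked over (distance of tablet_yellow from where it was at the start of the episode above 0.025 m or angle between tablet_yellow's own z axis and vertical above 0.35 rad).
It fails at once if the brown tablet, already in its place, is pulled out or knocked over (distance of tablet_brown from where it was at the start of the episode above 0.025 m or angle between tablet_brown's own z axis and vertical above 0.35 rad).
It fails at once if the red, green or blue tablet is tipped over or laid down (angle between any of tablet_red, tablet_green, tablet_blue's own z axis and vertical above 0.8 rad).
It fails at once if the red, green or blue tablet is dropped: let go while its underside is still more than 50 mm above the table ((height (world z) of tablet_red above 0.05 m and contact force between the fingers and tablet_red below 0.02 N) or (height (world z) of tablet_green above 0.05 m and contact force between the fingers and tablet_green below 0.02 N) or (height (world z) of tablet_blue above 0.05 m and contact force between the fingers and tablet_blue below 0.02 N)).
It also fails if it takes over 88 s, if anything falls off the work surface, if the arm or the gripper's body presses on something with over 40 N, if the wrist force passes 120 N, or if a joint passes its speed limit or range.

## Working session

There is one attempt and no reset: what is moved stays moved. The work goes in short steps, each a Python script; the robot and the scene stay as the last script left them, time stands still between calls to the robot, and variables do not carry over. Pictures are saved under pics/ and viewed, at most 14 in all, crops included, and the job is handed in when it is done.

```bash
mkdir -p pics
python3 - <<'E'
from workcell import *
import cv2,numpy as np
for n in("top","side"):
    c=camera(n);cv2.imwrite(f"pics/{n}0.png",c["color"][:,:,::-1]);np.savez(f"{n}0.npz",**c)
    print(n,c["fx"],c["cx"],c["cy"],np.round(c["R"],3).tolist(),c["t"],(-np.array(c["R"]).T@c["t"]))
print(current_ee_rot(),current_time_s())
E
```

```text
top 478.6796923842509 258.45644368798384 187.90233806601182 [[-0.028, -1.0, -0.001], [-0.986, 0.028, -0.165], [0.165, -0.004, -0.986]] [0.02407601 0.5504076  0.8254451 ] [0.40720166 0.01218636 0.90494536]
side 367.5556188725581 257.94061797315874 187.60683900284508 [[0.589, 0.808, -0.018], [0.454, -0.349, -0.82], [-0.669, 0.475, -0.572]] [-0.3240448  -0.19969693  1.23111867] [ 1.1047099  -0.39274579  0.53469978]
[-7.67358854e-04  9.91578257e-01  1.29506633e-01  5.45553134e-05] 0.1
```

View pics/top0.png

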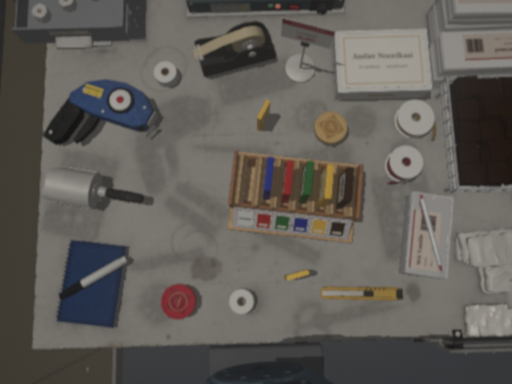

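View pics/side0.png

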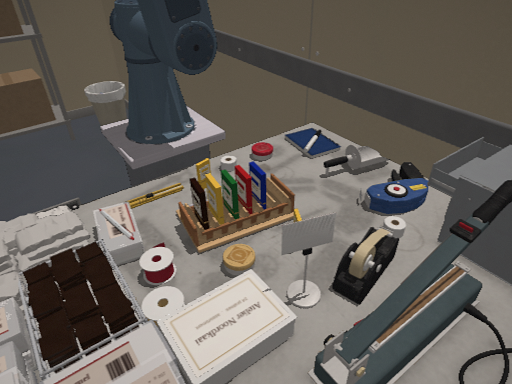

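The top view shows the rack at about (295,195). The slots run left to right by ticket: white, red, green, blue, yellow, brown. The tablets are blue (268,178), red (288,180), green (307,182), yellow (328,184) and brown (346,187). I'll check this in a close crop.

Run:
```python
import cv2,numpy as np
a=cv2.imread("pics/top0.png")[90:300,215:375];a=cv2.resize(a,None,fx=2.8,fy=2.8,interpolation=2)
b=cv2.imread("pics/side0.png")[145:255,165:315];b=cv2.resize(b,(350,257),interpolation=2)
o=np.zeros((588,800,3),np.uint8);o[:a.shape[0],:a.shape[1]]=a;o[:257,450:800]=b
cv2.imwrite("pics/crop0.png",o)
```

```text
(no output)
```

View pics/crop0.png

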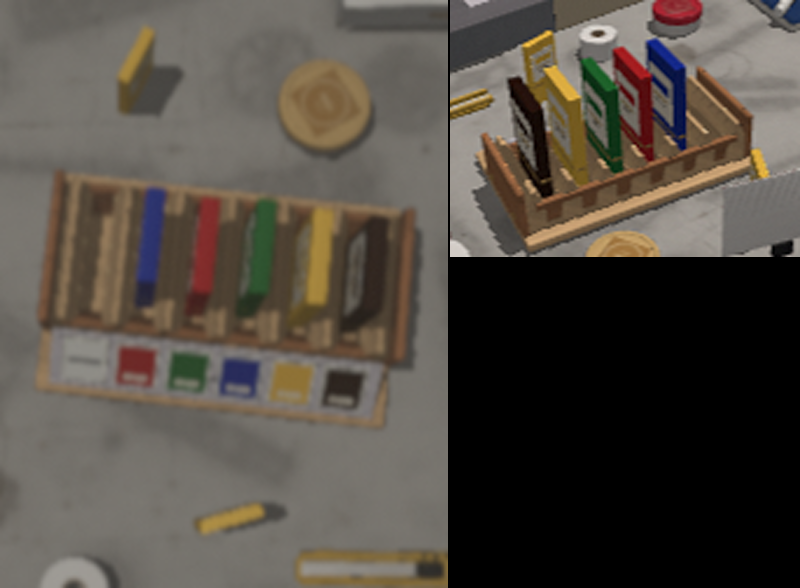

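Look-alikes: a small yellow tablet stands behind the rack at top (263,113), a smaller one stands in front at (298,275), and there is a yellow cutter at (360,293). The blue notebook (92,284), red disc (179,300) and blue dispenser (120,102) share colours with the tablets. I choose the tablets standing in the rack:
- Blue tablet (268,178) is in the red slot.
- Red tablet (288,180) is in the green slot.
- Green tablet (307,182) is in the blue slot.

The white slot (245,180) is empty. Next I'll measure the rack from the tickets and the tablet tops.

```bash
cat > vis.py <<'E'
import cv2,numpy as np
HUE={'red':[(0,8),(172,180)],'green':[(45,85)],'blue':[(108,130)],'yellow':[(18,30)]}
def mask(rgb,col):
    h=cv2.cvtColor(rgb,cv2.COLOR_RGB2HSV);m=np.zeros(h.shape[:2],np.uint8)
    for a,b in HUE[col]: m|=cv2.inRange(h,(a,110,50),(b,255,255))
    return m
def blobs(m,roi):
    x0,y0,x1,y1=roi;r=np.zeros_like(m);r[y0:y1,x0:x1]=m[y0:y1,x0:x1]
    cs,_=cv2.findContours(r,cv2.RETR_EXTERNAL,cv2.CHAIN_APPROX_NONE)
    return max(cs,key=cv2.contourArea)[:,0,:] if cs else None
def ray(c,uv,z):
    R=np.array(c["R"]);o=-R.T@c["t"]
    d=R.T@np.array([(uv[0]-c["cx"])/c["fx"],(uv[1]-c["cy"])/c["fy"],1]);return o+d*(z-o[2])/d[2]
def proj(c,X):
    p=np.array(c["R"])@X+c["t"];return np.array([c["fx"]*p[0]/p[2]+c["cx"],c["fy"]*p[1]/p[2]+c["cy"]])
E
python3 - <<'E'
from vis import *
c=dict(np.load("top0.npz"))
P=[];ys=[]
for col,o in(('red',.051),('green',.017),('blue',-.017),('yellow',-.051)):
    m=mask(c["color"],col)
    t=blobs(m,(225,207,360,245)); x0,y0,w,h=cv2.boundingRect(t)
    u=cv2.minAreaRect(t.astype(np.float32))
    X=ray(c,u[0],.027); P.append(X[:2]);ys.append(o)
    b=blobs(m,(225,145,360,207)); r=cv2.boundingRect(b)
    top=b[b[:,1]<=b[:,1].min()+1].mean(0)-[0,.5]
    print(col,'ticket',(x0,y0,w,h),X[:2].round(4),'tablet',r,'back top edge',top,ray(c,top,.124)[:2].round(4))
P=np.array(P);ys=np.array(ys)
k=np.polyfit(ys,P,1);yaw=np.arctan2(-k[0,0],k[0,1])
print('slope',k[0],'yaw',yaw,'ticket line centre',k[1])
ex=np.array([np.cos(yaw),np.sin(yaw)])
print('rack centre',k[1]+.068*ex,'predicted back edges',[(k[1]+y*np.array([-ex[1],ex[0]])+.097*ex).round(4).tolist() for y in ys])
E
```

```text
red ticket (257, 214, 13, 13) [0.494  0.0014] tablet (281, 160, 13, 43) back top edge [289.5 160. ] [ 0.5836 -0.0441]Traceback (most recent call last):
  File "<stdin>", line 7, in <module>
AttributeError: 'NoneType' object has no attribute 'astype'
```

```bash
sed -i "s/(a,110,50),(b/(a,90,25),(b/; s/(45,85)/(40,95)/" vis.py
cat > rackfit.py <<'E'
from vis import *
c=dict(np.load("top0.npz"))
h=cv2.cvtColor(c["color"],cv2.COLOR_RGB2HSV); print([h[v,u].tolist() for u,v in((264,220),(282,221),(300,223),(318,225),(309,175))])
P=[];ys=[]
for col,o in(('red',.051),('green',.017),('blue',-.017),('yellow',-.051)):
    m=mask(c["color"],col)
    t=blobs(m,(225,207,360,245)); b=blobs(m,(225,145,360,207))
    if t is None or b is None: print(col,'none');continue
    u=cv2.minAreaRect(t.astype(np.float32))
    X=ray(c,u[0],.027); P.append(X[:2]);ys.append(o)
    top=b[b[:,1]<=b[:,1].min()+1].mean(0)-[0,.5]
    print(col,'ticket',cv2.boundingRect(t),X[:2].round(4),'tablet',cv2.boundingRect(b),'back top edge',top,ray(c,top,.124)[:2].round(4))
P=np.array(P);ys=np.array(ys)
k=np.polyfit(ys,P,1);yaw=np.arctan2(-k[0,0],k[0,1])
print('slope',k[0],'yaw',yaw,'ticket line centre',k[1])
ex=np.array([np.cos(yaw),np.sin(yaw)])
print('rack centre',k[1]+.068*ex,'predicted back edges',[(k[1]+y*np.array([-ex[1],ex[0]])+.097*ex).round(4).tolist() for y in ys])
E
python3 rackfit.py
```

```text
[[0, 161, 109], [59, 104, 71], [118, 143, 89], [20, 158, 142], [59, 111, 83]]
red ticket (257, 214, 14, 14) [0.4935 0.0014] tablet (281, 160, 13, 43) back top edge [289.5 160. ] [ 0.5836 -0.0441]
green ticket (277, 217, 11, 8) [ 0.492  -0.0326] tablet (304, 161, 10, 35) back top edge [309.5        161.16666667] [ 0.5806 -0.0774]
blue ticket (294, 219, 13, 11) [ 0.4847 -0.0658] tablet (264, 158, 10, 37) back top edge [270.         157.78571429] [ 0.5883 -0.0117]
yellow ticket (311, 220, 16, 14) [ 0.4794 -0.0997] tablet (317, 163, 18, 44) back top edge [330.         163.21428571] [ 0.5762 -0.1115]
slope [0.14576904 0.9899294 ] yaw -0.14620130135633658 ticket line centre [ 0.48738573 -0.04917068]
rack centre [ 0.55466028 -0.05907699] predicted back edges [[0.5908, -0.0128], [0.5858, -0.0465], [0.5809, -0.0801], [0.5759, -0.1138]]
```

```bash
cat > rack.py <<'E'
import numpy as np
C=np.array([.5535,-.0575]);YAW=-.12
ex=np.array([np.cos(YAW),np.sin(YAW)]);ey=np.array([-ex[1],ex[0]])
S={'white':.085,'red':.051,'green':.017,'blue':-.017,'yellow':-.051,'brown':-.085}
def pt(slot,z,dx=0,dy=0): return np.r_[C+ex*dx+ey*(S[slot]+dy),z]
E
python3 - <<'E'
from vis import *;from rack import *
o=[]
for n,roi in(('top',(225,140,375,250)),('side',(165,145,315,255))):
    c=dict(np.load(n+"0.npz"));x0,y0,x1,y1=roi;k=5.2 if n=='top' else 5.2
    im=cv2.resize(c["color"][y0:y1,x0:x1,::-1],None,fx=k,fy=k,interpolation=2)[:,:780]
    for s in S:
        if s!='white':
            q=[proj(c,pt(s,.124,a*.029,b*.006)) for a,b in((1,1),(1,-1),(-1,-1),(-1,1))]
            cv2.polylines(im,[((np.array(q)+.5-[x0,y0])*k).astype(int)],True,(255,255,255),1)
        q=[proj(c,pt(s,.027,-.068+a*.012,b*.0145)) for a,b in((1,1),(1,-1),(-1,-1),(-1,1))]
        if n=='top':cv2.polylines(im,[((np.array(q)+.5-[x0,y0])*k).astype(int)],True,(255,255,0),1)
    cv2.imwrite(f"pics/ov_{n}.png",im)
E
```

```text
(no output)
```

View pics/ov_top.png

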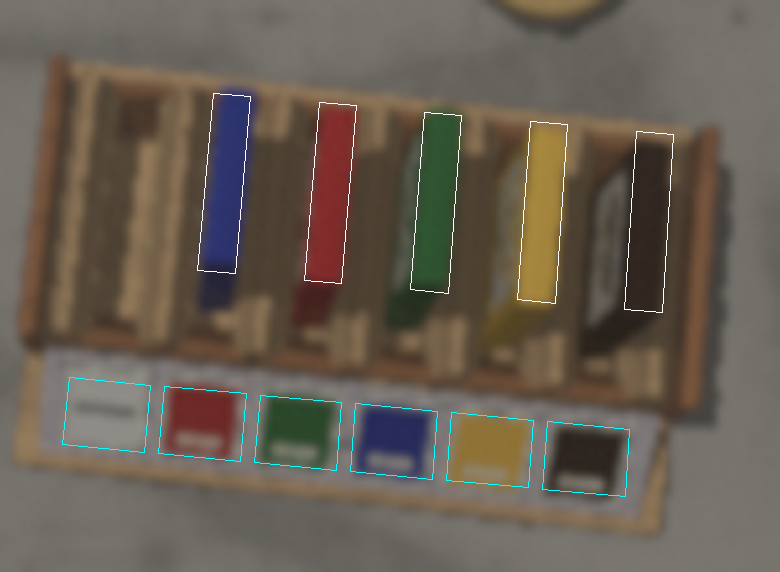

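View pics/ov_side.png

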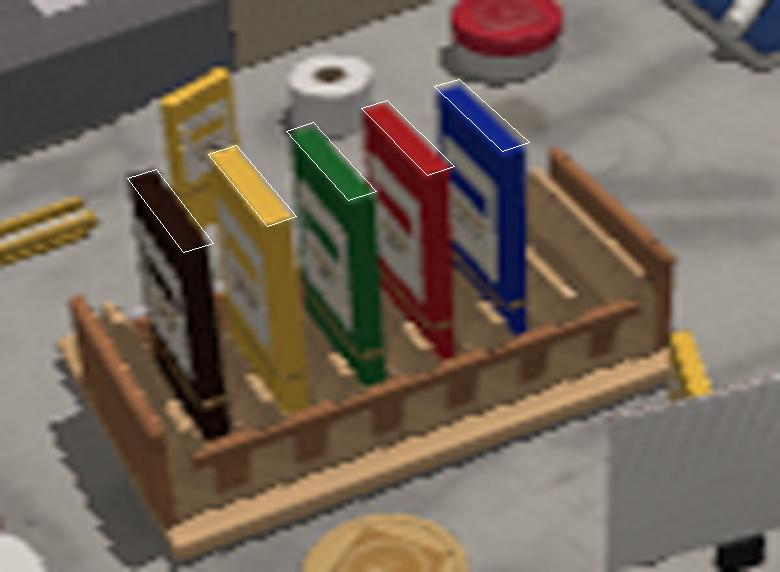

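The overlay matches both views to about 1 mm: tablet tops and tickets agree with the fit. The slot assignment is confirmed, and the yellow tablet in the rack is the large one that stays put. First move: blue to the white slot.

```bash
sed -i 's/-.0575\]/-.058]/' rack.py
cat > act.py <<'E'
from workcell import *
from rack import *
import numpy as np
def quat(th): return [0,np.cos(th),np.sin(th),0]
CAND=[quat((YAW+s*np.pi/2)/2) for s in(1,-1)]
def pick_q(p):
    best=[(np.abs(np.array(ik(p,q))-current_q()).max(),i) for i,q in enumerate(CAND) if ik(p,q) is not None]
    return CAND[min(best)[1]]
ZG=.098
def pick(slot,lift):
    p=pt(slot,.18);Q=pick_q(p)
    if np.linalg.norm(np.array(current_eef_pos())-p)>.15: move_pose(pt(slot,.25),Q)
    servo_line(p,Q,vel=.15)
    servo_line(pt(slot,ZG),vel=.08); f0=np.array(current_ft_force())
    move_gripper(0.,25); print('grip w',current_gripper_width(),'F',current_grip_force(),'dft',np.round(np.array(current_ft_force())-f0,1))
    servo_line(pt(slot,ZG+lift),vel=.07); print('lifted',current_grip_force(),current_gripper_width(),current_time_s())
def place(slot,lift,dx=0,dy=0):
    servo_line(pt(slot,ZG+lift,dx,dy),vel=.08); hold(.2); f0=np.array(current_ft_force())
    for dz in(.045,.03,.02,.012,.006,.002,.0005):
        servo_line(pt(slot,ZG+dz,dx,dy),vel=.06 if dz>.03 else .03)
        f=np.round(np.array(current_ft_force())-f0,1)
        print(dz,f)
        if abs(f[2])>12 and dz>.003: print('STUCK');return False
    return True
def release(slot):
    move_gripper(1.0); hold(.3); p=current_eef_pos(); servo_line([p[0],p[1],.18],vel=.12); print('t',current_time_s())
E
python3 - <<'E'
from act import *
for q in CAND: print(ik(pt('blue',ZG),q))
pick('red',.075)
if place('white',.075): release('white')
import cv2
for n in("top","side"):
    c=camera(n);cv2.imwrite(f"pics/{n}1.png",c["color"][:,:,::-1]);np.savez(f"{n}1.npz",**c)
a=cv2.imread("pics/top1.png")[130:260,205:385];b=cv2.imread("pics/side1.png")[110:260,165:315]
cv2.imwrite("pics/c1.png",np.hstack([cv2.resize(a,(445,320)),cv2.resize(b,(320,320))]))
E
```

```text
[-3.48238376e-01  3.25499215e-01  1.76597371e+00 -4.44089210e-16
  1.05011973e+00 -2.28238376e-01]
[-3.48238376e-01  3.25499215e-01  1.76597371e+00 -4.44089210e-16
  1.05011973e+00  2.91335428e+00]
grip w 0.661321677039295 F 24.86207572510466 dft [1.  0.5 0.3]
lifted 24.71926437690854 0.6596954790300613 6.1083
0.045 [1.  0.1 1.2]
0.03 [1.3 0.3 0.7]
0.02 [ 1.  -0.4 -0.1]
0.012 [ 0.6 -0.3 -0.2]
0.006 [0.7 0.3 0.6]
0.002 [0.2 0.2 0.2]
0.0005 [ 1.5 -0.2  1.1]
t 11.7083
```

View pics/c1.png

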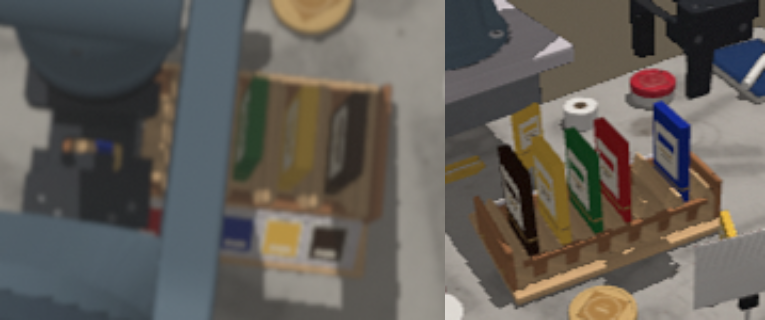

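The side view at crop (672,150) shows the blue tablet upright in the white slot, with the others unmoved. I'll check its height numerically, then move red and green.

```bash
cat > chk.py <<'E'
from vis import *;from rack import *
def chk(c,d):
    for col,s in d.items():
        b=blobs(mask(c["color"],col),(160,140,320,262))
        q=np.array([proj(c,pt(s,z,a*.029,e*.006)) for z in(.012,.124) for a in(1,-1) for e in(1,-1)])
        x,y,w,h=cv2.boundingRect(b); print(col,'seen',(x,y,x+w-1,y+h-1),'pred',np.r_[q.min(0),q.max(0)].round(1))
E
python3 - <<'E'
from chk import *
chk(dict(np.load('side0.npz')),{'blue':'red','red':'green','green':'blue'})
chk(dict(np.load('side1.npz')),{'blue':'white','red':'green','green':'blue'})
E
python3 - <<'E'
from act import *
ok=True
for a,b in(('green','red'),('blue','green')):
    pick(a,.075); ok=place(b,.075)
    if not ok: break
    release(b)
import cv2
from chk import chk
c=camera("side");cv2.imwrite("pics/side2.png",c["color"][:,:,::-1])
chk(c,{'blue':'white','red':'red','green':'green'})
cv2.imwrite("pics/c2.png",cv2.resize(c["color"][100:260,165:325,::-1],(480,480)))
E
```

```text
blue seen (249, 162, 265, 208) pred [247.9 159.8 266.3 215.7]
red seen (235, 165, 252, 214) pred [233.9 163.9 253.  220.7]
green seen (221, 170, 238, 218) pred [219.4 168.2 239.4 225.8]
blue seen (263, 157, 279, 197) pred [261.4 155.8 279.9 210.9]
red seen (235, 165, 252, 214) pred [233.9 163.9 253.  220.7]
green seen (221, 170, 238, 218) pred [219.4 168.2 239.4 225.8]
grip w 0.654573518829912 F 24.96355122886598 dft [-0.9 -0.3  1.1]
lifted 24.96721840230748 0.6563844167943312 15.3667
0.045 [-0.5 -0.7  0.4]
0.03 [-0.8 -0.3 -0.2]
0.02 [-0.2 -0.9 -0.1]
0.012 [-0.8 -0.5 -0.6]
0.006 [-0.1 -0.3  0.4]
0.002 [-0.9  0.3  0.6]
0.0005 [0.7 0.  0.2]
t 20.9667
grip w 0.6549921098821623 F 25.010709426132962 dft [ 0.9 -0.8  1.1]
lifted 25.00619434635155 0.6544724497655473 24.525
0.045 [-0.4  0.   0.3]
0.03 [-0.   1.7 -0.2]
0.02 [0.2 0.9 0.5]
0.012 [-0.4  1.4 -0.2]
0.006 [ 0.4 -0.2 -0.6]
0.002 [1.  0.5 0.5]
0.0005 [-0.2 -0.  -0.6]
t 30.125
blue seen (263, 157, 279, 197) pred [261.4 155.8 279.9 210.9]
red seen (249, 164, 266, 209) pred [247.9 159.8 266.3 215.7]
green seen (236, 165, 252, 213) pred [233.9 163.9 253.  220.7]
```

View pics/c2.png

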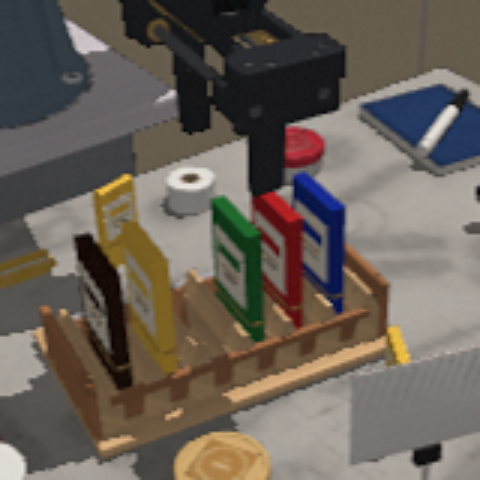

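The crop shows green (237,265), red (278,255) and blue (320,240) upright in the green, red and white slots, with the blue-ticket slot empty. Blue now goes over the top into its own slot, and then I clear the arm.

Run:
```python
from act import *
pick('white',.14)
if place('blue',.14):
    release('blue')
    servo_line([*pt('blue',0)[:2],.25]); move_pose([.148,-.556,.25],current_ee_rot())
import cv2
from chk import chk
c=camera("side");t=camera("top");print(current_time_s())
chk(c,{'blue':'blue','red':'red','green':'green'})
a=cv2.resize(t["color"][130:250,215:375],(480,360),interpolation=2);b=cv2.resize(c["color"][140:260,165:325],(480,360),interpolation=2)[:,:320]
cv2.imwrite("pics/c3.png",np.hstack([a,b])[:,:,::-1])
```

```text
grip w 0.6592675058445706 F 25.019507951801643 dft [-0.3 -0.8  0.9]
lifted 24.897410554694943 0.6557171284739246 34.6583
0.045 [ 0.7 -0.4  0.3]
0.03 [0.7 0.4 0.4]
0.02 [0.2 0.3 0.4]
0.012 [-0.   0.   1.2]
0.006 [ 0.6 -0.8 -0.6]
0.002 [ 0.1 -0.1  0.1]
0.0005 [-0.  -0.7  0.1]
t 42.1917
45.15
blue seen (220, 170, 238, 218) pred [219.4 168.2 239.4 225.8]
red seen (249, 160, 265, 209) pred [247.9 159.8 266.3 215.7]
green seen (236, 165, 252, 213) pred [233.9 163.9 253.  220.7]
```

View pics/c3.png

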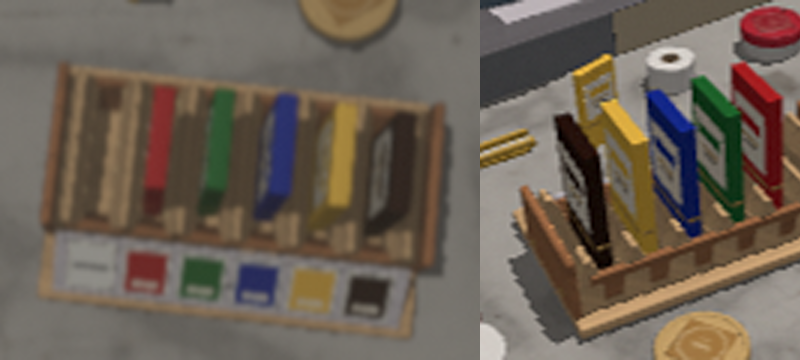

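Red, green and blue stand in line behind their own tickets: top-crop (158,150), (217,155), (277,155), fully down. The white slot is empty, and yellow and brown are unmoved. Handing in.

```bash
python3 -c "
from workcell import *
print(hand_in())"
```

```text
the job is handed in; nothing more can be done
None
```

I handed the job in at about 45 s: the cameras show the red, green and blue tablets upright and fully down behind their own tickets, the white slot (where blue was parked on the way) empty again, and yellow and brown unmoved, though the hand-in call returned no verdict.

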